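# Stow the spice tin behind the sprung flap

## Task

Stow the small spice tin in its sea rack without picking it up: with one finger push the rack's sprung flap open while the tin is still outside, keep the flap held open on that finger and with the other finger push the tin along its lane through the gateway, not using the tin to push the flap. Push it far enough in that the flap swings fully shut behind it when you withdraw, leave the tin standing, and leave the other things on the counter alone.

Things in the scene. Friction and masses are not known exactly. Their poses are not given: they have to be found in the camera images.
- rack: Fixed wooden stowage rack with no roof. Origin: on the counter, on the centre line of the tin's lane, in the plane of the shut flap (the gateway); x along the lane into the bay, y left, z up; rack mm below. Base board: top z=6, x -160 to 150, y -33 to 102. Lane between two guide rails 5 wide at y=-22.5 and 22.5 (40 free between), tops z=12, all along. Board left of the lane is empty at x<0.
- bay (a point): Middle of the bay's floor, inside the rack: rack x=71, y=34.5, z=6. The bay reaches from the gateway x=0 to the back wall's face x=142, and from y=-25 to y=94; its walls are 8 mm thick, tops z=60. The right wall starts at x=-14 as a steel cheek. Front of the bay open but for the flap.
- flap_hinge (a point): The flap's upright hinge axis, at rack x=0, y=80, z=39. Beside it the steel hinge post, 12 mm thick, at x=0, y=88, top z=66. A shut flap runs from here to y=10, so it blocks the left half of the lane.
- flap (a joint): Flap angle, rad: 0 shut, up to 1.5 as its free edge swings into the bay (never outwards). Steel panel 3 mm thick, 70 long from the hinge axis, z=18 to 60 (above the rails). A damped spring shuts it in about 0.5 s: 0.14 N m when shut, 0.22 at 1.4 rad (5 to 9 N on a finger 25 mm from the hinge). A tin in the lane is clear of its swing when its centre is at rack x=53 or more.
- flap_edge (a point): Middle of the flap's free upright edge, 70 mm from the hinge axis, z=39.
- tin: Small oblong plain metal spice tin with lid and a tiny flat button, 40 mm long (its x, along the lane), 36 wide, 50 high (53 with button), 0.1 to 0.2 kg, upright on the rack's board in the lane, outside the flap. Origin: centre of its underside (z=6). Push it with the fingertip less than 20 mm above its underside, or it may topple.
- mug: bystander: white mug, 76 mm wide, 75 mm high, handle, to the left of the rack; origin centre of underside
- tumbler: bystander: grey tumbler, 64 mm wide, 70 mm high, to the right of the rack's lane; origin centre of underside
- spice_jar: bystander: amber glass jar with a steel cap, 44 mm wide, 65 mm high, to the right of the bay; origin centre of underside
- bowl: bystander: blue bowl, 130 mm wide, 55 mm high; origin centre of underside
- soap: bystander: white bottle, 60 mm wide, 170 mm high; origin centre of underside
- can: bystander: can, 72 mm wide, 100 mm high; origin centre of underside
- spoon: bystander: wooden spoon lying on the counter at the left; origin centre of underside
Things that resemble listed ones, but are neither listed nor needed, are in the scene too. Leave any red look-alike of the tin alone.

How it is judged:
On the way, in this order (a step that is already met when the one before it is completed fails the run):
1. a finger has pushed the flap open (0.3 rad or more) while the tin is still wholly outside (value of joint flap above 0.3 rad and contact force between the fingers and flap above 0.3 N and x of tin in the frame of rack below -0.0195 m), for 0.05 s.
2. the tin, pushed by a finger, is half through the gateway while a finger holds the flap open (0.4 rad or more) (value of joint flap above 0.4 rad and contact force between the fingers and flap above 0.3 N and contact force between the fingers and tin above 0.02 N and x of tin in the frame of rack between 0 and 0.04 m).
At the end, for the whole second after the job is handed in: The tin stands upright (within 0.1 rad) and at rest on the board in its lane inside the bay, its centre 50 mm or more past the flap's plane, and the flap is shut (within 0.06 rad) (value of joint flap between -0.06 and 0.06 rad and x of tin in the frame of rack between 0.05 and 0.135 m and y of tin in the frame of rack between -0.01 and 0.01 m and angle between tin's own z axis and vertical below 0.1 rad and height (world z) of tin below 0.01 m and linear speed of tin below 0.01 m/s); the robot touches nothing.
It fails at once if the tin is lifted (more than 10 mm off the board) (height (world z) of tin above 0.016 m).
It fails at once if the tin is tipped by more than 0.4 rad (angle between tin's own z axis and vertical above 0.4 rad).
It fails at once if the tin is used to push the flap (more than 1.2 N between them while the tin is coming through the gateway) (contact force between tin and flap above 1.2 N and x of tin in the frame of rack below 0.03 m).
It fails at once if a bystander is moved by more than 25 mm (distance of any of mug, tumbler, spice_jar, bowl, soap, can, spoon from where it was at the start of the episode above 0.025 m).
It also fails if it takes over 38 s, if anything falls off the work surface, if the arm or the gripper's body presses on something with over 40 N, if the wrist force passes 120 N, or if a joint passes its speed limit or range.

## Robot

A 6-joint arm with a two-finger parallel gripper is mounted at the origin on the work surface. World frame = base frame: x ahead of the robot, y to its left, z up, the work surface at z = 0. Lengths are in m, angles in rad, forces in N, time in s.
With the tool pointing down it reaches from about 0.325 to 0.75 m from the base axis. Payload 7.6 kg.
Tool frame: the origin (TCP) lies on the mounting face of the last link; the fingertips stand 173 mm ahead of it and the grasp point (between the pads) lies 155 mm ahead of it (manip.nose_length is the distance from the TCP to the fingertips, in m); z points along the fingers, x is the direction in which the jaws open and shut, and the axes are right-handed (so a half turn about z gives the same grasp; the last joint's range is limited). The gripper opens to 85 mm and grips with 20 to 120 N. Pads are 22 mm wide; open, the fingers measure 114 mm over their backs; the gripper's body (76 mm by 85 mm) begins 54 mm behind the grasp point. The pads swing forward as they close: fully open they stand 13 mm farther back than shut.
Start: joints at [-1.307, 0.052, 1.401, -0, 1.689, -0.07], TCP at [0.172, -0.496, 0.405] pointing down, gripper open.
Joint ranges: [-2.9, 2.9], [-0.91, 2.17], [0.12, 2.37], [-1.06, 4.2], [0.26, 2.73], [-2.93, 2.93]. Speed limits (rad/s): [2.57, 2.57, 3.01, 3.14, 3.14, 3.14].

## Interface

Orientations are given as a rotation vector (axis times angle).
In Python, from workcell import read_state, eyes, manip gives the robot as it stands.
- The arm moves only by the shell command python3 -m crank 'ROWS'. ROWS is text: rows parted by semicolons, each of 7 numbers parted by spaces: the turn, a rotation vector about the tool's x, y, z in rad, then the shift along the tool's x, y, z in cm, then the opening in per cent of the stroke, from 0 (shut) to 100 (fully open). A call has 1 to 20 rows; each row shifts and turns the pose as measured when the row begins, along the tool's axes as they then stand; what a row does not reach is not made up. A row lasts 1/8 s, in which the tool goes at most 62.5 mm and 10.7 degrees, less where a joint would pass 70% of its speed; a pose out of reach is approached as far as the arm can. A call with a gripper value outside its range is refused whole. The fingers move at their own pace and stop on an object; the grip force is fixed at half the most. Time passes only in rows, so rows that do not move let the fingers close. It gives the time, the measured TCP pose, the force and the opening at its end, in the units of the state.
- read_state(): the state, without advancing time (a new reading comes with each control period).
- eyes.get_image(name): name is "scene" or "top"; returns the picture (480x640x3 uint8, blue, green, red); there is no depth.
- eyes.camera_params(name): a dict with "vfov" (degrees; the focal length in pixels is half the picture's height over the tangent of half this angle, whatever the lens; pixels are square), "cx", "cy" (the principal point, pixels), "k1" (the pictures are not rectified: a ray, as slopes to the right and down, at radius r is drawn at 1 + k1 r^2 times it, then the intrinsics apply), "extrinsics" (4x4, takes a point from camera to world coordinates). Camera axes: x right, y up, looking along -z (the intrinsics and any distortion apply to the point x, -y, -z); pixel columns grow to the right and rows downward; lengths in m; the calibration is good to about 2 mm. A picture is of the moment at which its call begins. camera_params takes no time and is no camera call.
- manip.job_done(): hands the job in, once; it reports no verdict.
The state is a dict: "clock": time; "joints": joint angles; "joint_velocities": joint speeds; "effort": joint torques, N m; "eef_pos": TCP position; "ee_rot": TCP orientation; "force": force on the tool from outside, world axes, zero at the start; "torque": the same for the moment, N m; "gripper_width": opening from 0.0 (shut) to 1.0 (fully open).
Only numpy, scipy, OpenCV 4.12 (cv2) and the standard library are available. Lean on these libraries where they do the work, as an engineer would, in place of code of your own. Each camera call takes 0.05 s, during which the arm holds its last target. There are 200 camera calls.

## Working session

There is one attempt and no reset: what is moved stays moved. The work goes in short steps, Python scripts to look and compute and a shell command to move; the robot and the scene stay as the last step left them, time stands still between calls to the robot, and variables do not carry over. Pictures are saved under pics/ and viewed, about 8 in all and at most 12, crops included, and the job is handed in when it is done.

```bash
mkdir -p pics; cat > h.py <<'E'
import numpy as np, cv2
from workcell import read_state, eyes, manip
def cast(name,uv,z):
    p=eyes.camera_params(name); f=240/np.tan(np.radians(p["vfov"])/2)
    d=np.array([(uv[0]-p["cx"])/f,(uv[1]-p["cy"])/f]); s=d.copy()
    for _ in range(30): s=d/(1+p["k1"]*(s@s))
    T=np.array(p["extrinsics"]); r=T[:3,:3]@np.array([s[0],-s[1],-1]); o=T[:3,3]
    return o+r*(z-o[2])/r[2]
def proj(name,P):
    p=eyes.camera_params(name); f=240/np.tan(np.radians(p["vfov"])/2)
    T=np.array(p["extrinsics"]); c=T[:3,:3].T@(np.array(P)-T[:3,3])
    s=np.array([c[0],-c[1]])/-c[2]; s=s*(1+p["k1"]*(s@s)); return s*f+[p["cx"],p["cy"]]
E
python3 - <<'E'
from h import *
for n in("scene","top"):
    cv2.imwrite(f"pics/{n}0.png",eyes.get_image(n)); p=eyes.camera_params(n); print(n,p["vfov"],p["k1"],np.round(p["extrinsics"],3).tolist())
s=read_state();print(s)
E
```

```text
scene 44.620853285270194 -0.05603559750386468 [[-0.841, -0.424, 0.337, 0.965], [0.541, -0.676, 0.5, 0.656], [0.016, 0.603, 0.798, 1.11], [0.0, 0.0, 0.0, 1.0]]
top 50.71476805521025 -0.14552534800877123 [[-0.104, 0.972, -0.209, 0.251], [-0.995, -0.103, 0.017, -0.01], [-0.005, 0.209, 0.978, 1.383], [0.0, 0.0, 0.0, 1.0]]
{'clock': 0.1, 'joints': array([-1.30729222e+00,  5.27547224e-02,  1.40163852e+00, -2.58405179e-05,
        1.68863099e+00, -7.02921903e-02]), 'joint_velocities': array([-1.66232096e-03, -1.38310043e-03, -2.59154687e-03, -1.11593513e-03,
        7.10817289e-04,  8.50563146e-05]), 'effort': array([ 9.42391671e-04, -3.82583785e+01, -3.60985494e+01, -7.18461911e-05,
        4.79346898e-03, -3.75185357e-05]), 'eef_pos': array([ 0.17202064, -0.4959808 ,  0.40395872]), 'ee_rot': array([-2.55888137e+00,  1.82102595e+00,  1.76116946e-03]), 'force': array([-0.08001434, -0.31912956,  0.13784642]), 'torque': array([-0.02974104, -0.00289071,  0.03342235]), 'gripper_width': 1.003278710185056}
```

View pics/scene0.png

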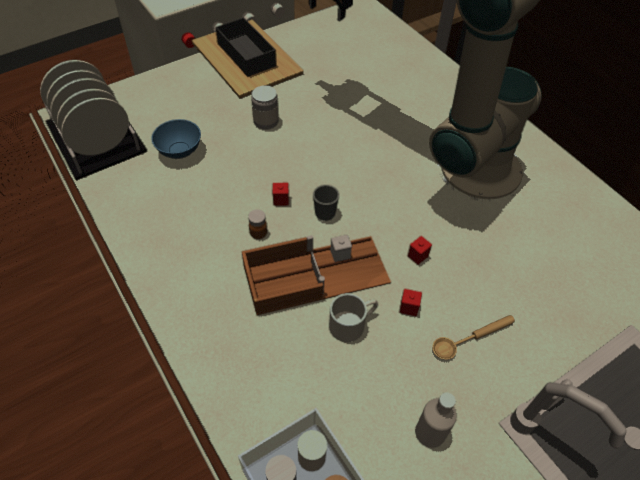

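View pics/top0.png

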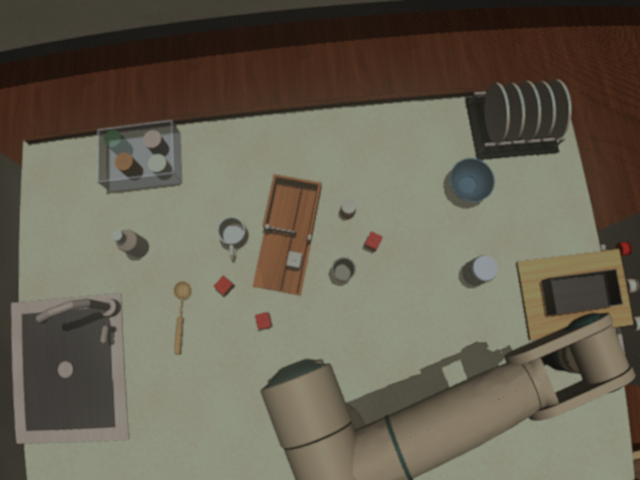

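The plain metal tin is at scene (342,247) and top (294,260), on the rack's lane. The things it could be taken for are the red cubes at top (373,241), (223,286) and (264,321), and I reject those because they are red. I'll check the choice in a close crop.

```bash
python3 - <<'E'
from h import *
a=cv2.imread("pics/top0.png")[165:305,200:360]; b=cv2.imread("pics/scene0.png")[220:350,230:400]
a=cv2.resize(a,None,fx=4,fy=4,interpolation=cv2.INTER_CUBIC);b=cv2.resize(b,None,fx=4,fy=4,interpolation=cv2.INTER_CUBIC)
cv2.imwrite("pics/ca.png",np.clip(a*1.5,0,255).astype('uint8'));cv2.imwrite("pics/cb.png",np.clip(b*1.3,0,255).astype('uint8'))
E
```

```text
(no output)
```

View pics/ca.png

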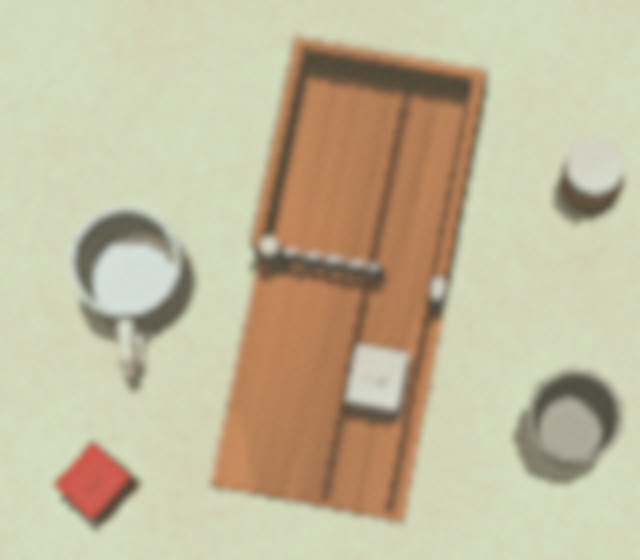

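View pics/cb.png

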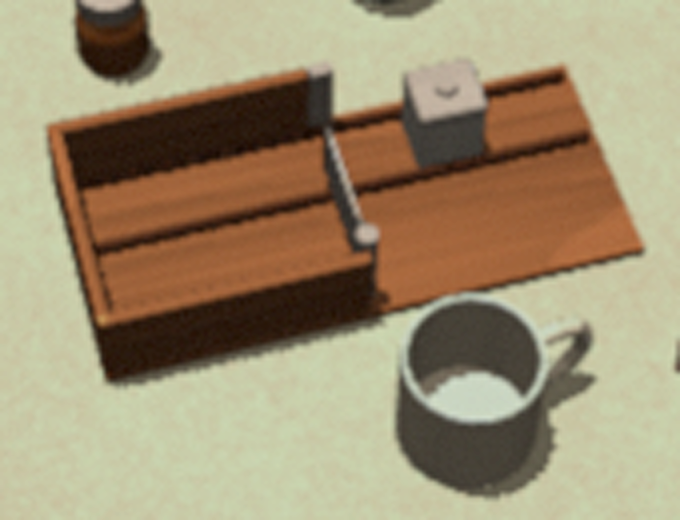

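The crops confirm it: the plain grey tin with its button is at top crop (378,378), in the lane. The hinge post is at (268,247) and the flap's free edge at about (378,268). Next I fit the rack pose from the corners.

```bash
python3 - <<'E'
from h import *
from scipy.optimize import least_squares
def full(c,o): return (np.array(c)+.5)/4-.5+np.array(o)
pts={"top":[((-160,102,6),(212,487)),((-160,-33,6),(403,521)),((150,102,60),(296,38)),((150,-33,60),(486,70)),((0,88,66),(268,246))],
"scene":[((-160,102,6),(643,250)),((150,102,60),(103,320)),((150,-33,60),(48,128)),((0,88,66),(367,233))]}
off={"top":(200,165),"scene":(230,220)}
def R(a): return np.array([[np.cos(a),-np.sin(a)],[np.sin(a),np.cos(a)]])
def fit(names):
    A=[];B=[]
    for n in names:
        for P,c in pts[n]:
            B.append(cast(n,full(c,off[n]),P[2]/1000)[:2]);A.append(np.array(P[:2])/1000)
    A=np.array(A);B=np.array(B)
    s=least_squares(lambda q:((R(q[2])@A.T).T+q[:2]-B).ravel(),[.5,0,0])
    print(names,s.x,np.round(s.fun.reshape(-1,2)*1000,1).tolist());return s.x
for ns in(["top"],["scene"],["top","scene"]): q=fit(ns)
for n,c in(("top",(378,378)),("scene",(447,91))):
    P=cast(n,full(c,off[n]),.059)[:2]; print("tin",n,P,R(q[2]).T@(P-q[:2])*1000)
for n,c in (("top",(125,265)),("top",(568,420)),("top",(130,385)),("top",(594,168))):
    P=cast(n,full(c,off[n]),.07)[:2]; print(P,R(q[2]).T@(P-q[:2])*1000)
import cv2 as c
from scipy.spatial.transform import Rotation as Ro
print(Ro.from_rotvec(read_state()["ee_rot"]).as_matrix().round(3))
E
```

```text
['top'] [ 0.54484565  0.01619281 -0.28841272] [[0.2, 1.0], [-1.7, -0.7], [1.6, 1.0], [0.2, -0.9], [-0.3, -0.4]]
['scene'] [ 0.54504891  0.01710794 -0.29241091] [[-2.2, 0.3], [3.6, 2.3], [-0.8, -3.6], [-0.5, 1.0]]
['top', 'scene'] [ 0.54496819  0.01654241 -0.28967145] [[0.5, 1.5], [-1.6, -0.2], [1.8, 1.2], [0.2, -0.7], [-0.0, -0.1], [-2.7, -0.6], [3.4, 2.2], [-0.7, -3.8], [-0.9, 0.5]]
tin top [0.47465707 0.03642099] [-73.05986777  -1.03309259]
tin scene [0.47861824 0.04124315] [-70.64111207   4.71962048]
[0.5663798  0.19705994] [-31.04299848 179.11271673]
[ 0.43202753 -0.08487434] [ -79.26688154 -129.45158165]
[0.48512876 0.19938485] [-109.57302079  158.13243417]
[ 0.5995952  -0.12169589] [  91.83715594 -116.87547749]
[[ 0.328 -0.945 -0.   ]
 [-0.945 -0.328  0.001]
 [-0.001 -0.    -1.   ]]
```

```bash
cat >> h.py <<'E'
from scipy.spatial.transform import Rotation as Ro
O=np.array([.5449,.0164]); YAW=-.289
def rk(P): # rack mm -> world xy
    c,s=np.cos(YAW),np.sin(YAW); return O+np.array([[c,-s],[s,c]])@(np.array(P)/1000)
def unrk(W):
    c,s=np.cos(YAW),np.sin(YAW); return np.array([[c,s],[-s,c]])@(np.array(W)[:2]-O)*1000
def todo(P,ztip,phi):
    "shift in tool axes (cm) and turn to reach rack-mm tool centre P, tip height ztip mm, jaw angle phi deg"
    s=read_state(); M=Ro.from_rotvec(s["ee_rot"]); x=M.as_matrix()[:,0]
    t=np.append(rk(P),ztip/1000+manip.nose_length)-s["eef_pos"]
    yaw=np.arctan2(x[1],x[0]); want=YAW+np.radians(phi)
    print("turn z",round(-(want-yaw),3),"tool shift cm",(M.inv().apply(t)*100).round(2),"rack now",unrk(s["eef_pos"]).round(1),"tip z",round((s["eef_pos"][2]-manip.nose_length)*1000,1),"F",s["force"].round(1),"w",round(s["gripper_width"],3),"t",s["clock"], "rotz",M.as_matrix()[:,2].round(3))
E
R="0 0 -0.186 0 0 0 71;"; python3 -m crank '0 0 -0.186 0 0 0 71;0 0 -0.186 0 0 0 71;0 0 -0.186 0 0 0 71;0 0 -0.186 0 0 0 71;0 0 -0.186 0 0 0 71;0 0 -0.186 0 0 0 71;0 0 -0.186 0 0 0 71;0 0 -0.186 0 0 0 71;0 0 -0.186 0 0 0 71;0 0 0 0 0 0 71'
python3 -c "
from h import *
print(manip.nose_length); todo((-83,30),100,42)"
```

```text
clock: 1.35
eef_pos: [0.172, -0.4958, 0.3986]
ee_rot: [-3.05, -0.704, 0.001]
force: [0.1, -0.3, -0.2]
gripper_width: 0.713
0.1734
turn z 0.01 tool shift cm [ 51.86 -37.36  13.06] rack now [-211.5 -597.2] tip z 225.2 F [ 0.1 -0.3 -0.2] w 0.713 t 1.35 rotz [-0.003  0.011 -1.   ]
```

```bash
python3 -m crank '0 0 0 4.7 -3.4 0 71;0 0 0 4.7 -3.4 0 71;0 0 0 4.7 -3.4 0 71;0 0 0 4.7 -3.4 0 71;0 0 0 4.7 -3.4 0 71;0 0 0 4.7 -3.4 0 71;0 0 0 4.7 -3.4 0 71;0 0 0 4.7 -3.4 0 71;0 0 0 4.7 -3.4 0 71;0 0 0 4.7 -3.4 0 71;0 0 0 4.7 -3.4 0 71;0 0 0 0 0 0 71'
python3 -c "
from h import *
todo((-83,30),100,42)"
```

```text
clock: 2.85
eef_pos: [0.4935, 0.0778, 0.4021]
ee_rot: [-3.067, -0.616, -0.0]
force: [-0.1, 0.3, -0.1]
gripper_width: 0.71
turn z -0.048 tool shift cm [-2.19  0.24 12.87] rack now [-66.7  44.2] tip z 228.7 F [-0.1  0.3 -0.1] w 0.71 t 2.85 rotz [-0.003  0.013 -1.   ]
```

```bash
python3 -m crank '0 0 -0.048 -1.1 0.1 4 71;0 0 0 -1.1 0.1 4 71;0 0 0 0 0 5 71;0 0 0 0 0 0 71'
python3 - <<'E'
from h import *
todo((-83,30),30,42)
o=[]
for n in("scene","top"):
    I=eyes.get_image(n); c=proj(n,np.append(rk((-60,30)),.06)).astype(int); print(n,c)
    o.append(cv2.resize(I[max(c[1]-75,0):c[1]+75,c[0]-65:c[0]+65],None,fx=3,fy=3,interpolation=cv2.INTER_CUBIC))
cv2.imwrite("pics/p1.png",np.clip(np.hstack(o)*1.3,0,255).astype('uint8'))
E
```

```text
clock: 3.35
eef_pos: [0.4726, 0.0669, 0.2694]
ee_rot: [-3.056, -0.671, -0.001]
force: [-0.2, 0.5, 0.4]
gripper_width: 0.709
turn z -0.012 tool shift cm [ 0.17 -0.04  6.6 ] rack now [-83.7  27.8] tip z 96.0 F [-0.2  0.5  0.4] w 0.709 t 3.35 rotz [-0.002  0.012 -1.   ]
scene [340 251]
top [283 252]
```

View pics/p1.png

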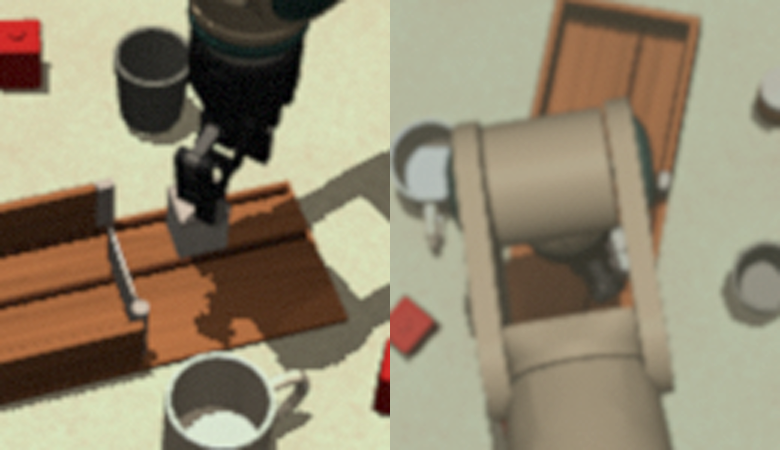

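The left view shows finger A's tip at about (213,222), which is scene (346,250). The tin is still in place and nothing has been touched. I'll check the tip against the model.

```bash
python3 - <<'E'
from h import *
for z in(.09,.096,.103,.11): print(z,proj("scene",np.append(rk((-55.5,53)),z)).round(1), unrk(cast("scene",(346,250),z)).round(0))
E
python3 -m crank '0 0 -0.012 0.2 0 3.5 71;0 0 0 0 0 2.5 71;0 0 0 0 0 0 71'
python3 -c "
from h import *
todo((-83,30),18,42)"
```

```text
0.09 [342.3 252.6] [-65.  49.]
0.096 [342.4 251. ] [-64.  53.]
0.103 [342.6 249.1] [-62.  57.]
0.11 [342.8 247.1] [-60.  62.]
clock: 3.82
eef_pos: [0.4801, 0.0683, 0.2228]
ee_rot: [-3.057, -0.687, -0.04]
force: [-0.1, -0.1, 0.1]
gripper_width: 0.713
turn z -0.002 tool shift cm [-0.63 -0.3   3.12] rack now [-76.9  31.3] tip z 49.4 F [-0.1 -0.1  0.1] w 0.713 t 3.825 rotz [ 0.023  0.014 -1.   ]
```

```bash
python3 -m crank '0 0 0 0 0 0 71'
python3 -c "
from h import *
s=read_state();print(s['joints'].round(3),s['joint_velocities'].round(3),s['torque'].round(2),s['effort'].round(1))
todo((-83,30),18,42)"
```

```text
clock: 3.95
eef_pos: [0.4809, 0.0683, 0.2253]
ee_rot: [-3.057, -0.686, -0.045]
force: [-0.3, 0.0, -0.7]
gripper_width: 0.713
[ 0.062  0.077  1.745  0.013  1.293 -0.382] [-0.001 -0.006 -0.01  -0.001  0.005  0.006] [-0.    0.03  0.02] [ -0.1 -35.  -32.2  -0.   -0.3  -0. ]
turn z -0.003 tool shift cm [-0.71 -0.34  3.37] rack now [-76.1  31.5] tip z 51.9 F [-0.3  0.  -0.7] w 0.713 t 3.95 rotz [ 0.027  0.014 -1.   ]
```

```bash
cat >> h.py <<'E'
def tilt():
    M=Ro.from_rotvec(read_state()["ee_rot"]); a=M.as_matrix()[:,2]
    print("tilt fix",M.inv().apply(np.cross(a,[0,0,-1])).round(3))
E
python3 -m crank '0 -0.03 0 -0.5 -0.2 -2 71;0 0 0 -0.7 -0.2 0 71;0 0 0 0 0 0 71;0 0 0 0 0 0 71'
python3 -c "
from h import *
tilt();todo((-83,30),18,42)"
```

```text
clock: 4.45
eef_pos: [0.4684, 0.0663, 0.2499]
ee_rot: [-3.066, -0.686, -0.012]
force: [0.3, 0.4, -1.3]
gripper_width: 0.713
tilt fix [ 0.002 -0.008  0.   ]
turn z -0.004 tool shift cm [ 0.56 -0.    5.85] rack now [-87.6  26. ] tip z 76.5 F [ 0.3  0.4 -1.3] w 0.713 t 4.45 rotz [ 0.008  0.002 -1.   ]
```

```bash
python3 -m crank '0 -0.008 0 0.2 -0.2 2 71;0 0 0 0 0 1.5 71;0 0 0 0 0 0 71;0 0 0 0 0 0 71'
python3 -c "
from h import *
tilt();todo((-83,30),18,42)"
```

```text
clock: 4.95
eef_pos: [0.4691, 0.0692, 0.21]
ee_rot: [3.065, 0.686, -0.007]
force: [-0.0, -0.8, 1.0]
gripper_width: 0.711
tilt fix [-0.     0.005 -0.   ]
turn z -0.004 tool shift cm [0.43 0.24 1.86] rack now [-87.7  29. ] tip z 36.6 F [-0.  -0.8  1. ] w 0.711 t 4.95 rotz [-0.004 -0.002 -1.   ]
```

Clean this time, so B probably grazed the tin's top before. I'll look, to check the tin and the finger clearance.

```bash
python3 - <<'E'
from h import *
I=eyes.get_image("scene")
cv2.imwrite("pics/p2.png",np.clip(cv2.resize(I[200:320,285:405],None,fx=5,fy=5,interpolation=cv2.INTER_CUBIC)*1.5,0,255).astype('uint8'))
E
python3 -m crank '0 0 0 0 0 1 71;0 0 0 0 0 0 71'
python3 -c "
from h import *
tilt();todo((-83,30),18,42)"
```

```text
clock: 5.25
eef_pos: [0.4691, 0.0691, 0.1998]
ee_rot: [3.065, 0.686, -0.006]
force: [0.6, 0.2, -0.2]
gripper_width: 0.709
tilt fix [ 0.     0.004 -0.   ]
turn z -0.004 tool shift cm [0.42 0.23 0.84] rack now [-87.7  28.9] tip z 26.4 F [ 0.6  0.2 -0.2] w 0.709 t 5.25 rotz [-0.003 -0.002 -1.   ]
```

View pics/p2.png

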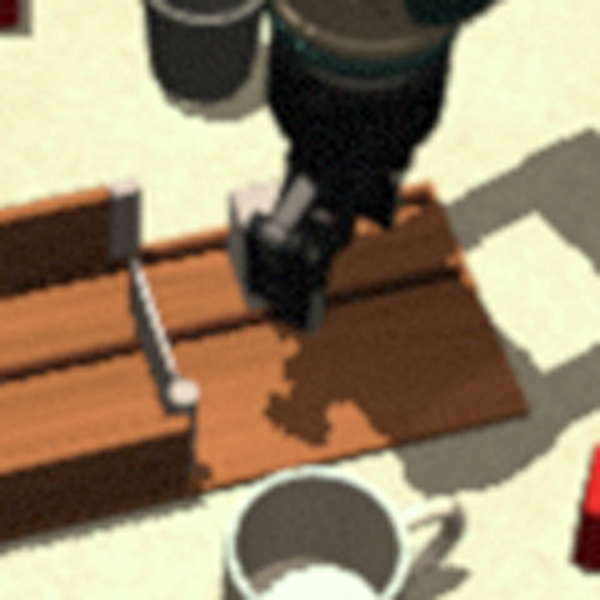

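```bash
python3 -m crank '0 0 0 0 0 0.8 76;0 0 0 0 0 0 76;0 0 0 0 0 0 76'
python3 -c "
from h import *
print('tin front',unrk(cast('scene',(335,260),.006)))
tilt();todo((-50,30),18,42)"
```

```text
clock: 5.62
eef_pos: [0.4692, 0.0691, 0.1916]
ee_rot: [3.065, 0.686, -0.005]
force: [-0.2, -0.2, 0.6]
gripper_width: 0.757
tin front [-55.71619597  12.38409756]
tilt fix [ 0.001  0.003 -0.   ]
turn z -0.004 tool shift cm [2.87 2.42 0.01] rack now [-87.6  28.9] tip z 18.2 F [-0.2 -0.2  0.6] w 0.757 t 5.625 rotz [-0.003 -0.002 -1.   ]
```

```bash
python3 -m crank '0 0 0 0.7 0.6 0 76;0 0 0 0.7 0.6 0 76;0 0 0 0.7 0.6 0 76;0 0 0 0.7 0.6 0 76;0 0 0 0 0 0 76'
python3 -c "
from h import *
tilt();todo((-33,30),18,42)"
```

```text
clock: 6.25
eef_pos: [0.5077, 0.0585, 0.1918]
ee_rot: [3.065, 0.685, -0.004]
force: [-0.0, -0.4, -0.3]
gripper_width: 0.755
tilt fix [ 0.001  0.003 -0.   ]
turn z -0.004 tool shift cm [1.11 0.95 0.04] rack now [-47.6  29.7] tip z 18.4 F [-0.  -0.4 -0.3] w 0.755 t 6.25 rotz [-0.002 -0.002 -1.   ]
```

```bash
python3 -m crank '0 0 0 0.5 0.4 0 76;0 0 0 0.4 0.35 0 76;0 0 0 0 0 0 76'
python3 -c "
from h import *
tilt();todo((-28,30),18,42)"
```

```text
clock: 6.62
eef_pos: [0.5189, 0.0557, 0.1916]
ee_rot: [-3.065, -0.687, 0.012]
force: [-5.1, 0.8, 4.2]
gripper_width: 0.76
tilt fix [-0.002  0.007 -0.   ]
turn z -0.003 tool shift cm [0.59 0.56 0.02] rack now [-36.1  30.2] tip z 18.2 F [-5.1  0.8  4.2] w 0.76 t 6.625 rotz [-0.007 -0.001 -1.   ]
```

```bash
python3 -m crank '0 0 0 0.5 0.45 0 76;0 0 0 0 0 0 76'
python3 - <<'E'
from h import *
tilt();todo((-28,30),18,42)
I=eyes.get_image("scene")
cv2.imwrite("pics/p3.png",np.clip(cv2.resize(I[200:320,265:385],None,fx=5,fy=5,interpolation=cv2.INTER_CUBIC)*1.5,0,255).astype('uint8'))
E
```

```text
clock: 6.88
eef_pos: [0.5248, 0.0544, 0.1917]
ee_rot: [-3.062, -0.688, 0.019]
force: [-5.9, -0.2, 4.7]
gripper_width: 0.764
tilt fix [-0.005  0.011  0.   ]
turn z -0.002 tool shift cm [0.11 0.19 0.02] rack now [-30.1  30.7] tip z 18.3 F [-5.9 -0.2  4.7] w 0.764 t 6.875 rotz [-0.012  0.    -1.   ]
```

View pics/p3.png

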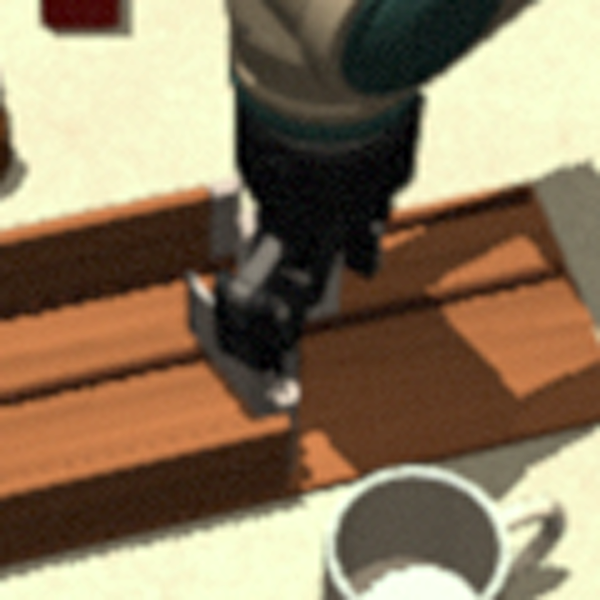

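```bash
python3 - <<'E'
from h import *
P=unrk(cast("scene",(190/5+265,278/5+200),.06)); print(P,np.arctan2(P[0],80-P[1]))
print("tin rear?",unrk(cast("scene",(336/5+265,318/5+200),.006)))
E
```

```text
[22.04974434 17.49163031] 0.3391214223851233
tin rear? [-46.53490512  20.24270727]
```

The view shows the flap open about 0.34–0.4 rad on finger A, with its edge at crop (190,280). The tin's rear is at x≈-47, so the tin is still outside. I'll go 2 mm further and hold.

```bash
python3 -m crank '0 0 0 0.2 0.18 0 76;0 0 0 0 0 0 76'
python3 -c "
from h import *
tilt();todo((-10,30),18,42)"
```

```text
clock: 7.18
eef_pos: [0.5267, 0.0541, 0.1917]
ee_rot: [-3.06, -0.69, 0.026]
force: [-6.9, -0.7, 4.8]
gripper_width: 0.762
tilt fix [-0.008  0.015 -0.   ]
turn z -0.0 tool shift cm [1.29 1.29 0.  ] rack now [-28.2  30.9] tip z 18.3 F [-6.9 -0.7  4.8] w 0.762 t 7.175 rotz [-0.017  0.001 -1.   ]
```

```bash
python3 -m crank '0 0 0 0 0 0 76;-0.006 0.012 0 0.45 0.42 0 76;-0.003 0.004 0 0.45 0.42 0 76;-0.002 0.003 0 0.45 0.42 0 76;0 0 0 0 0 0 76'
python3 -c "
from h import *
tilt();todo((15,30),18,42)"
```

```text
clock: 7.8
eef_pos: [0.5406, 0.0501, 0.1896]
ee_rot: [-3.058, -0.697, 0.027]
force: [-7.2, -4.6, 8.1]
gripper_width: 0.761
tilt fix [-0.009  0.016  0.   ]
turn z 0.004 tool shift cm [ 2.05  2.01 -0.23] rack now [-13.7  31.1] tip z 16.2 F [-7.2 -4.6  8.1] w 0.761 t 7.8 rotz [-0.018  0.001 -1.   ]
```

```bash
python3 -m crank '-0.006 0.012 0 0.45 0.42 -0.1 76;-0.003 0.004 0 0.45 0.42 -0.1 76;-0.002 0.003 0 0.45 0.42 -0.1 76;0 0 0 0 0 0 76'
python3 - <<'E'
from h import *
tilt();todo((15,30),18,42)
I=eyes.get_image("scene")
cv2.imwrite("pics/p4.png",np.clip(cv2.resize(I[200:320,245:365],None,fx=5,fy=5,interpolation=cv2.INTER_CUBIC)*1.5,0,255).astype('uint8'))
E
```

```text
clock: 8.3
eef_pos: [0.5542, 0.0454, 0.1895]
ee_rot: [-3.057, -0.704, 0.032]
force: [-4.8, -5.1, 6.6]
gripper_width: 0.761
tilt fix [-0.009  0.019  0.   ]
turn z 0.009 tool shift cm [ 1.02  1.01 -0.22] rack now [ 0.6 30.5] tip z 16.1 F [-4.8 -5.1  6.6] w 0.761 t 8.3 rotz [-0.021 -0.    -1.   ]
```

View pics/p4.png

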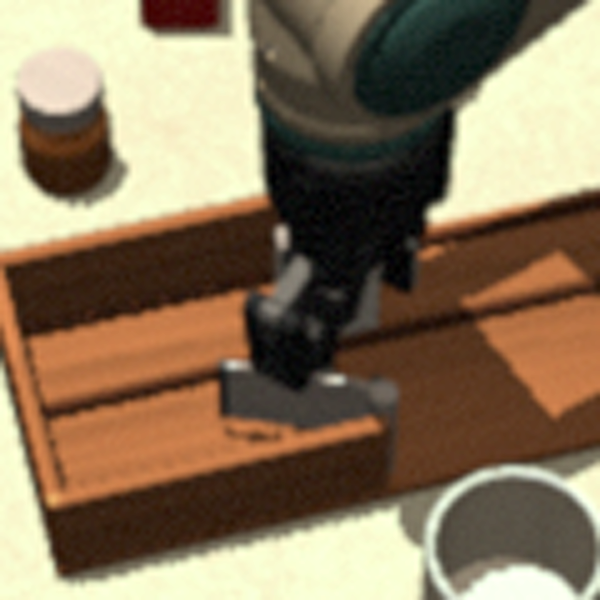

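The view shows the flap wide open at about 1.2 rad on finger A, with the tin behind it at x≈4 and clear of the flap. I push on.

```bash
python3 -m crank '-0.006 0.012 0 0.4 0.38 -0.1 76;-0.003 0.005 0 0.4 0.38 -0.1 76;-0.002 0.003 0 0.4 0.38 -0.1 76;0 0 0 0 0 0 76'
python3 -c "
from h import *
tilt();todo((45,27),20,42)"
```

```text
clock: 8.85
eef_pos: [0.5677, 0.0393, 0.1897]
ee_rot: [3.06, 0.706, -0.023]
force: [-3.8, -3.2, 4.7]
gripper_width: 0.762
tilt fix [-0.002  0.015 -0.   ]
turn z 0.009 tool shift cm [ 2.09  2.11 -0.41] rack now [15.3 28.4] tip z 16.3 F [-3.8 -3.2  4.7] w 0.762 t 8.85 rotz [-0.014 -0.004 -1.   ]
```

```bash
python3 -m crank '-0.002 0.012 0 0.28 0.26 -0.15 73;0 0.003 0 0.28 0.26 -0.1 70;0 0.002 0 0.28 0.26 -0.1 66;0 0.002 0 0.28 0.26 -0.1 63;0 0 0 0 0 0 63'
python3 -c "
from h import *
tilt();todo((45,27),20,42)"
```

```text
clock: 9.48
eef_pos: [0.5805, 0.0337, 0.1918]
ee_rot: [-3.059, -0.706, 0.017]
force: [-2.7, -2.7, 4.2]
gripper_width: 0.627
tilt fix [-0.005  0.01   0.   ]
turn z 0.01 tool shift cm [ 1.18  1.05 -0.17] rack now [29.2 26.7] tip z 18.4 F [-2.7 -2.7  4.2] w 0.627 t 9.475 rotz [-0.011  0.    -1.   ]
```

```bash
python3 -m crank '-0.004 0.008 0 0.32 0.25 -0.1 60;0 0.002 0 0.32 0.25 -0.1 57;0 0.002 0 0.32 0.25 -0.1 53;0 0.002 0 0.32 0.25 -0.1 50;0 0 0 0 0 0 50'
python3 - <<'E'
from h import *
tilt();todo((46,27),20,42)
I=eyes.get_image("scene")
cv2.imwrite("pics/p5.png",np.clip(cv2.resize(I[200:320,235:355],None,fx=5,fy=5,interpolation=cv2.INTER_CUBIC)*1.5,0,255).astype('uint8'))
E
```

```text
clock: 10.1
eef_pos: [0.5948, 0.0295, 0.1936]
ee_rot: [-3.058, -0.707, 0.013]
force: [-2.9, -1.2, 3.2]
gripper_width: 0.498
tilt fix [-0.004  0.008  0.   ]
turn z 0.01 tool shift cm [0.15 0.11 0.02] rack now [44.1 26.7] tip z 20.2 F [-2.9 -1.2  3.2] w 0.498 t 10.1 rotz [-0.009  0.001 -1.   ]
```

View pics/p5.png

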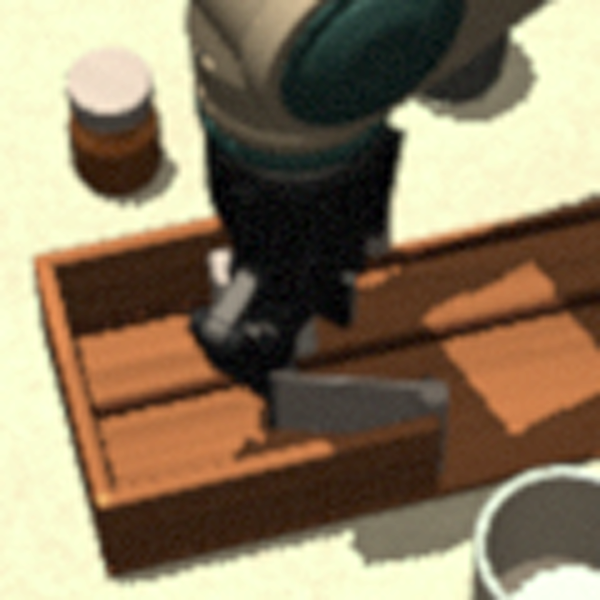

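```bash
python3 -m crank '-0.003 0.007 0 0.3 0.26 0 46;0 0.002 0 0.25 0.2 0 44;0 0 0 0 0 0 44'
python3 - <<'E'
from h import *
print("tin rear?",unrk(cast("scene",(298,270),.006)))
tilt();todo((46,27),20,42)
E
```

```text
clock: 10.52
eef_pos: [0.6014, 0.0273, 0.1934]
ee_rot: [-3.06, -0.707, 0.003]
force: [-3.5, -1.9, 1.9]
gripper_width: 0.439
tin rear? [33.4878812  16.20782672]
tilt fix [-0.002  0.001  0.   ]
turn z 0.01 tool shift cm [-0.34 -0.37  0.  ] rack now [51.  26.6] tip z 20.0 F [-3.5 -1.9  1.9] w 0.439 t 10.525 rotz [-0.002  0.001 -1.   ]
```

```bash
python3 -m crank '0 0 0 -0.35 -0.3 0 44;0 0 0 0 0 0 44;0 0 0 0 0 -2 44;0 0 0 0 0 -3 44;0 0 0 0 0 -4 44;0 0 0 0 0 -5 44;0 0 0 0 0 -5 44;0 0 0 0 0 0 44'
python3 -c "
from h import *
todo((46,27),20,42)"
```

```text
clock: 11.52
eef_pos: [0.5963, 0.0283, 0.3893]
ee_rot: [3.058, 0.706, 0.01]
force: [0.5, -0.6, 0.5]
gripper_width: 0.44
turn z 0.009 tool shift cm [-0.04 -0.15 19.59] rack now [45.9 26. ] tip z 215.9 F [ 0.5 -0.6  0.5] w 0.44 t 11.525 rotz [ 0.007 -0.001 -1.   ]
```

```bash
python3 -m crank '0 0 0 -2.4 5 0 44;0 0 0 -2.4 5 0 44;0 0 0 -2.4 5 0 44;0 0 0 -2.4 5 0 44;0 0 0 -2.4 5 0 44;0 0 0 0 0 0 44;0 0 0 0 0 0 44'
python3 - <<'E'
from h import *
o=[]
for n in("scene","top"):
    I=eyes.get_image(n); cv2.imwrite(f"pics/f_{n}.png",I); c=proj(n,np.append(rk((30,30)),.06)).astype(int); print(n,c)
    o.append(cv2.resize(I[c[1]-75:c[1]+75,c[0]-65:c[0]+65],None,fx=3,fy=3,interpolation=cv2.INTER_CUBIC))
cv2.imwrite("pics/p6.png",np.clip(np.hstack(o)*1.4,0,255).astype('uint8'))
E
```

```text
clock: 12.4
eef_pos: [0.5991, -0.2537, 0.383]
ee_rot: [-3.055, -0.716, -0.011]
force: [-0.2, 0.1, 0.3]
gripper_width: 0.437
scene [301 260]
top [290 219]
```

View pics/p6.png

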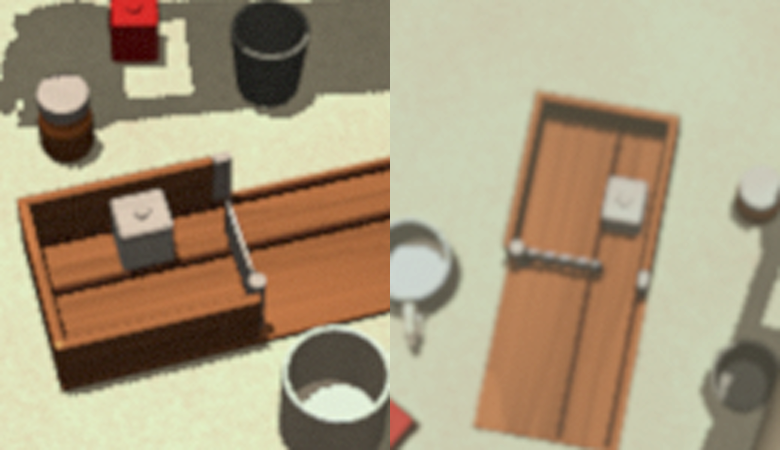

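Both views show the tin standing in its lane inside the bay (top crop (625,202)) and the flap shut behind it, with its edge at (600,267). I'll measure that and hand the job in.

```bash
python3 - <<'E'
from h import *
f=lambda u,v:((u-390+.5)/3-.5+225,(v+.5)/3-.5+144)
print("tin",unrk(cast("top",f(625,201),.059)).round(1),"flap edge",unrk(cast("top",f(600,266),.06)).round(1),"post",unrk(cast("top",f(517,248),.066)).round(1))
print(manip.job_done(), read_state()["clock"])
E
```

```text
tin [61.5  1.2] flap edge [-1.7 11.7] post [-0.3 87.1]
the job is handed in; nothing more can be done
the job is handed in; nothing more can be done
```

The tin is stowed in the bay with the flap shut behind it, and I handed the job in at about 12.5 s of the 38 s allowed. One finger opened the flap to about 0.34–0.4 rad while the tin was still at x≈-26 mm. With the flap held on that finger, the other finger pushed the tin through. I then backed off about 5 mm and lifted straight up.

**Last checks (from the pictures):**
- **Tin:** it stands upright in its lane at rack x≈61 mm, y≈1 mm.
- **Flap:** its edge measures x≈-1.7 mm, which is shut to within the 2 mm calibration error.
- **Bystanders:** the ones in the last crops (mug, tumbler and spice jar) look unmoved, but I did not measure them. I did not check the bowl, soap, can or spoon, which were away from the arm's path.

**What went wrong or wasn't measured:**
- **First descent:** it stopped short with a small tilt, and a finger may have grazed the tin's top. I raised, moved back and came down again, and the tin measured about where it had been.
- **Unmeasured conditions:** I inferred the order of steps and the finger contacts from the poses, the wrist force and the pictures. The tin-to-flap force was never measured, but the flap looked well clear of the tin.

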